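Plug the control card into the saw's drive chassis and lever it home

TASK

The saw's drive chassis needs its control card back. First swing both ejector levers fully open, then pick the card up by its grip, slide it leading edge first along the two card guides, and swing both levers fully closed so that they draw the card home against its sprung contacts. Leave the other things on the table where they are.

Things in the scene. Friction and masses are not known exactly. Their poses are not given: they have to be found in the camera images.
- chassis: open-topped sheet-metal drive chassis, 153 x 112 x 62 mm without its two levers, fixed; origin on the table under its centre. x points the way the card slides in (level, roughly towards the fence; the open mouth is at -x), z up. A black card guide (groove) runs along x on each side; walls and guides reach 53 mm above the table; a lever bracket, top at 40 mm, sits outside each front corner
- card: plug-in circuit card, 0.2 to 0.33 kg, lying flat: board 110 x 84 x 4 mm, parts on it up to 20 mm high. Origin under the board's centre, underside at z = 0; x points to the leading edge (goes in first), z up. At the trailing end, x = -55 to -58 mm, a front panel 98 wide, 26 high, and beyond its ends an upright pin, 8 thick, at y = +-59 mm, z = 4 to 22
- card_grip (a point): centre of the card's grip, 50 mm above the card's underside and 56.5 mm behind its origin: a black bar 12 mm thick (along card x), 52 mm wide (along card y), 20 mm high, its top 60 mm above the underside; free space for fingers before and behind it
- card_nose (a point): middle of the card's leading edge, 55 mm ahead of the origin and 2 mm above the underside
- bay_mouth (a point): middle of the chassis mouth, at x = -65 mm of the chassis, on the guides' floor, 38 mm above the table. Grooves from here to x = +28 mm: 87 mm wide over both, 6.5 mm high; at the mouth they flare over 16 mm of length to about 96 mm wide, 14 mm high
- bay_home (a point): where the card's origin is when fully home (x = -14.5 mm of the chassis, on the guide floor). A sprung contact strip crosses the rear of the bay: the leading edge meets it 10 mm before home; it yields 12 mm at most and pushes back with 2 to 6 N. Pins touch the open forks about 13 mm before home, then begin to push the levers round
- far_lever (a joint): lever farther from the robot: 0 rad = fully open, arm sticking out forward from the mouth; 1.187 (hard stop) = fully closed, arm folded in across the mouth. It swings level about its upright pivot; seen from above it closes anticlockwise. It has 0.07 N m of friction (about 1.3 N at the post) and stays where it is left
- near_lever (a joint): lever nearer to the robot: 0 rad = fully open, arm sticking out forward from the mouth; 1.187 (hard stop) = fully closed, arm folded in across the mouth. It swings level about its upright pivot; seen from above it closes clockwise. It has 0.07 N m of friction (about 1.3 N at the post) and stays where it is left
- far_lever_post (a point): on the axis of the far lever's upright thumb post, 62 mm above the table: a round black stub 14 mm thick, top at 72 mm, 54 mm from the pivot, standing on the lever's bar (8 mm wide, 44 to 55 mm above the table). Open, it is 54 mm before and 6 mm outside the pivot; closed, 25 mm before and 48 mm inside it
- near_lever_post (a point): on the axis of the near lever's upright thumb post, 62 mm above the table: a round black stub 14 mm thick, top at 72 mm, 54 mm from the pivot, standing on the lever's bar (8 mm wide, 44 to 55 mm above the table). Open, it is 54 mm before and 6 mm outside the pivot; closed, 25 mm before and 48 mm inside it
- far_lever_pivot (a point): on the far lever's pivot axis, 62 mm above the table; at x = -75, y = +73 mm in the chassis frame. Here the lever is a fork with two prongs, 11 and 16 mm long, that takes the card's pin: open, it lets the pin in; from about 0.2 rad on, its front prong bars the way in; with the pin in it, closing drives the card in, opening drives it out
- near_lever_pivot (a point): on the near lever's pivot axis, 62 mm above the table; at x = -75, y = -73 mm in the chassis frame. Here the lever is a fork with two prongs, 11 and 16 mm long, that takes the card's pin: open, it lets the pin in; from about 0.2 rad on, its front prong bars the way in; with the pin in it, closing drives the card in, opening drives it out
- offcut_maple: maple offcut, plain block 50 x 110 x 32 mm, origin under its centre, long side along its y; a bystander, lies where the card does not (near-left or far-left of the table)
- marker: felt marker, 17 x 135 x 16 mm, lying near the table's left edge; a bystander, origin under its centre, long side along its y
- screwdriver: screwdriver with a thick handle, 31 x 200 x 30 mm, lying across the front of the chassis below the levers and below the path of the card; a bystander, origin under its centre, long side along its y
- tape_measure: tape measure, 40 x 83 x 66 mm, in front of the parts cabinet; a bystander, origin under its centre
- glue_bottle: glue bottle standing upright, 58 mm across, 201 mm tall, at the far left corner; a bystander, origin under its centre
- mug: mug, 86 mm across, 120 mm with its handle, 90 mm tall, at the near right, beside the fence; a bystander, origin under its centre
- wax_tin: round wax tin, 58 mm across, 29 mm tall, on the robot's side of the chassis; a bystander, origin under its centre
- battery_pack: tool battery, 72 x 110 x 52 mm, beyond the chassis; a bystander, origin under its centre

How it is judged:
On the way, in this order (a step that is already met when the one before it is completed fails the run):
1. both ejector levers are swung open (value of joint each of far_lever, near_lever below 0.15 rad), for 0.2 s.
2. the card is in both guides, level, leading edge first (x of card in the frame of chassis above -0.075 m and x of card_nose in the frame of chassis above -0.03 m and y of card in the frame of chassis between -0.005 and 0.005 m and z of card in the frame of chassis between 0.033 and 0.044 m and angle between the x axis of card and the x axis of chassis, either way round below 0.08 rad), for 0.2 s.
At the end, for the whole second after the job is handed in: The card sits in both guides, fully home (within 3 mm), level and straight, both levers are closed (within 0.07 rad of their stops), the card is released and at rest, and the other things are within 30 mm of where they were (x of card in the frame of chassis between -0.0175 and -0.009 m and y of card in the frame of chassis between -0.003 and 0.003 m and z of card in the frame of chassis between 0.034 and 0.0425 m and angle between the x axis of card and the x axis of chassis, either way round below 0.04 rad and angle between card's own z axis and vertical below 0.05 rad and value of joint each of far_lever, near_lever above 1.117 rad and linear speed of card below 0.01 m/s and distance of each of offcut_maple, marker, screwdriver, tape_measure, glue_bottle, mug, wax_tin, battery_pack from where it was at the start of the episode below 0.03 m); the robot touches nothing.
It fails at once if a bystander is pushed from its place or knocked over (distance of any of offcut_maple, marker, screwdriver, tape_measure, glue_bottle, mug, wax_tin, battery_pack from where it was at the start of the episode above 0.03 m or angle between any of glue_bottle, mug, tape_measure's own z axis and vertical above 0.5 rad).
It also fails if it takes over 67 s, if anything falls off the work surface, if the arm or the gripper's body presses on something with over 40 N, if the wrist force passes 120 N, or if a joint passes its speed limit or range.

ROBOT

A 7-joint arm with a two-finger parallel gripper is mounted at the origin on a cart in front of the work surface, level with it; the furniture and walls round the work are solid. World frame = base frame: x ahead of the robot, y to its left, z up, the work surface at z = 0. Lengths are in m, angles in rad, forces in N, time in s.
With the tool pointing down it reaches from about 0.35 to 0.9 m from the base axis. Payload 19.9 kg.
Tool frame: the origin (TCP) lies between the finger pads; the fingertips stand 19 mm ahead of it and the grasp point (between the pads) is the TCP; z points along the fingers, y is the line along which they close (so a half turn about z gives the same grasp; the last joint's range is limited). The gripper opens to 94 mm and grips with 3 to 60 N. Pads are 16 mm wide; open, the fingers measure 119 mm over their backs; the gripper's body (75 mm by 177 mm) begins 78 mm behind the grasp point.
Start: joints at [-0.042, 0.417, -0.01, 1.614, 0.005, 1.111, -0.053], TCP at [0.625, 0, 0.224] pointing down, gripper open.
Joint ranges: [-2.81, 2.81], [-0.39, 2.02], [-1.27, 1.25], [0.06, 2.57], [-1.19, 4.33], [0.19, 2], [-2.82, 2.82]. Speed limits (rad/s): [1.89, 1.89, 2.39, 2.39, 3.01, 3.01, 3.01].

INTERFACE

Orientations are given as a 3x3 rotation matrix whose columns are the frame's x, y, z axes.
In Python, from rig import robot gives the robot as it stands. Calls block until the motion is done:
- robot.move_ptp(position, orientation): joint-space move of the TCP to a pose.
- robot.move_linear(position, velocity=0.15, frame=None, threshold=None): straight line of the TCP; frame=None keeps the orientation; velocity is the mean speed in m/s. With threshold (N) it stops when the force on the tool has changed by that much, and returns True; else False.
- robot.goto_joints(angles): joint-space move.
- robot.gripper_to(opening): finger opening in m; the grip force is fixed at half the most; returns when the fingers have stopped.
- robot.pause(seconds).
- robot.ik(position, orientation): joint angles nearest the present ones, or None.
- robot.get_state(): the state.
- robot.grab_frame(name): name is "scene" or "side" or "wrist"; returns the picture (420x560x3 uint8, red, green, blue); there is no depth.
- robot.camera_info(name): a dict with "fx", "fy", "cx", "cy" (pixels), "rvec" (rotation vector, rad) and "tvec" (3), from world to camera coordinates, as OpenCV has them. Camera axes: x right, y down, z forward; pixel columns grow to the right and rows downward; lengths in m; the calibration is good to about 2 mm. A picture is of the moment at which its call begins: read the wrist's pose just before it. camera_info takes no time and is no camera call; for the wrist camera it gives the pose at the moment of the call.
A pose or a line that the arm cannot do raises robot.PlanningError and nothing moves.
- robot.sign_off(): hands the job in; it is judged then, once.
The state is a dict: "time": time; "qpos": joint angles; "joint_vel": joint speeds; "effort": joint torques, N m; "ee_pos": TCP position; "tool_rot": TCP orientation; "force": force on the tool from outside, world axes, zero at the start; "moment": the same for the moment, N m; "opening": finger opening in m; "grasp_force": force on a finger pad.
Only numpy, scipy, OpenCV 4.12 (cv2) and the standard library are available. Lean on these libraries where they do the work, as an engineer would, in place of code of your own. Each camera call takes 0.05 s, during which the arm holds its last target. There are 200 camera calls.

## Working session

There is one attempt and no reset: what is moved stays moved. The work goes in short steps, each a Python script; the robot and the scene stay as the last script left them, time stands still between calls to the robot, and variables do not carry over. Pictures are saved under pics/ and viewed, at most 10 in all, crops included, and the job is handed in when it is done.

```bash
mkdir -p pics; ls
cat > h.py <<'E'
import numpy as np, cv2
from rig import robot
def cam(n):
    c=robot.camera_info(n); K=np.array([[c['fx'],0,c['cx']],[0,c['fy'],c['cy']],[0,0,1.]])
    R=cv2.Rodrigues(np.array(c['rvec'],float))[0]; return K,R,np.array(c['tvec'],float).ravel()
def px2w(c,uv,z):
    K,R,t=c; C=-R.T@t; d=R.T@np.linalg.inv(K)@np.array([uv[0],uv[1],1.]); return C+d*(z-C[2])/d[2]
def w2px(c,p):
    K,R,t=c; q=K@(R@np.asarray(p,float)+t); return q[:2]/q[2]
def save(n,f,crop=None,s=1):
    im=robot.grab_frame(n)[:,:,::-1]
    cv2.imwrite('pics/raw_'+f,im)
    if crop: im=im[crop[1]:crop[3],crop[0]:crop[2]]
    cv2.imwrite('pics/'+f,cv2.resize(im,None,fx=s,fy=s,interpolation=cv2.INTER_CUBIC)); return im
E
python3 - <<'E'
from h import *
for n in('scene','side','wrist'):
    c=cam(n); save(n,n+'0.png',s=1.42); print(n,-c[1].T@c[2],c[1][2],c[0][0,0])
print(robot.get_state())
E
```

```text
pics
scene [0.16742065 0.64046435 0.43113374] [ 0.45301436 -0.78195613 -0.42816187] 414.5030955809463
side [0.07236707 0.74465441 0.79538165] [ 0.42966296 -0.64513758 -0.63181267] 532.2934420111046
wrist [0.62520205 0.0705071  0.38237449] [-8.00135014e-04 -2.37818219e-01 -9.71309351e-01] 334.33895621126453
{'time': 0.15, 'qpos': array([-0.04151579,  0.41785839, -0.010324  ,  1.61400417,  0.00467708,
        1.11069902, -0.05298311]), 'joint_vel': array([-0.00053669, -0.00290188, -0.00021071, -0.00211968,  0.00045616,
        0.00128142,  0.00072392]), 'effort': array([ 7.99236568e-04, -8.51532197e+01,  6.39362633e-01, -4.26137459e+01,
       -4.88919730e-02,  1.71691604e-02,  1.51774425e-04]), 'ee_pos': array([6.24739037e-01, 2.20379651e-05, 2.23968772e-01]), 'tool_rot': array([[-4.92455724e-05,  9.99999554e-01, -9.43512473e-04],
       [ 9.99999998e-01,  4.91990201e-05, -4.93624804e-05],
       [-4.93160385e-05, -9.43514901e-04, -9.99999554e-01]]), 'force': array([-0.0258254 ,  0.20877748,  0.20043102]), 'moment': array([ 0.03644335,  0.02724042, -0.00304008]), 'grasp_force': 0.0, 'opening': 0.09387664812265428}
```

View pics/side0.png

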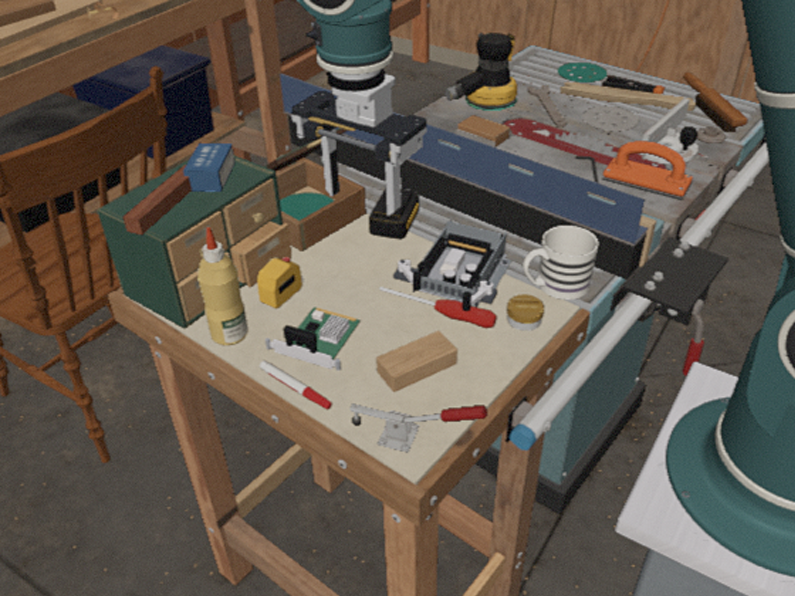

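View pics/wrist0.png

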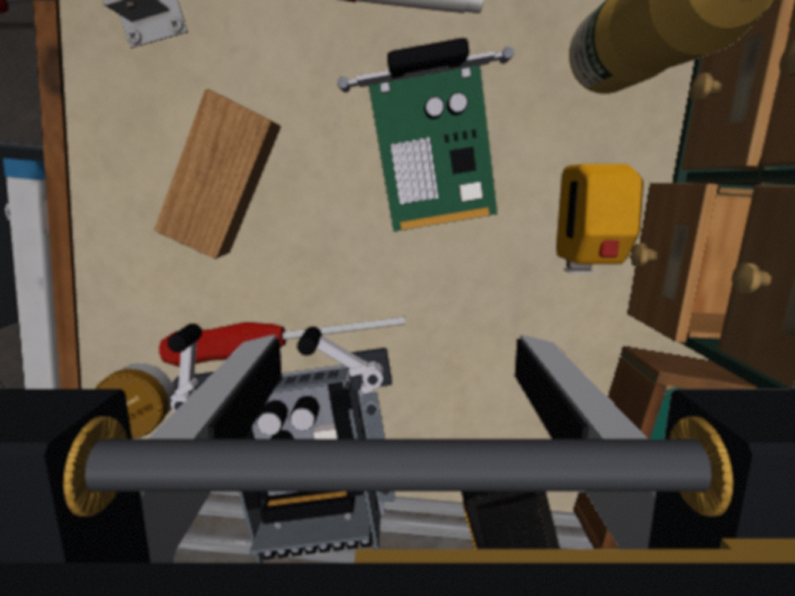

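The side view shows the card beyond the maple offcut, at about (330,330). The chassis is at (465,265), with the screwdriver in front of it. In the wrist view the card board is at (435,150) with its leading edge facing the chassis. The lever pivots are at about (372,375) and (182,397), and the posts at (308,340) and (185,336). The far lever is half closed.

Run:
```python
from h import *
c=cam('wrist'); im=cv2.imread('pics/raw_wrist0.png'); s=1.42
hsv=cv2.cvtColor(im,cv2.COLOR_BGR2HSV)
m=cv2.inRange(hsv,(60,90,30),(90,255,200)); m[180:]=0; m[:,380:]=0
m=cv2.morphologyEx(m,cv2.MORPH_CLOSE,np.ones((15,15)))
k=max(cv2.findContours(m,0,2)[0],key=cv2.contourArea)
w=np.array([px2w(c,p[0],.004)[:2] for p in k])
print('green rect',cv2.minAreaRect((w*1000).astype(np.float32)))
for n,p,z in[('farpiv',(372,375),.055),('nearpiv',(182,397),.055),('farpost',(308,340),.072),('nearpost',(186,334),.072),('pinL',(344,84),.022),('pinR',(508,53),.022),('gripL',(392,63),.06),('gripR',(467,52),.06),('nosL',(394,230),.004),('nosR',(496,213),.004)]:
    print(n,px2w(c,np.array(p)/s,z).round(4))
R=np.array([[0,1,0],[1,0,0],[0,0,-1.]])
try:
    robot.move_ptp([.50,-.13+.08,.36],R)
except Exception as e: print(e)
save('wrist','w1.png',s=1.42); print(robot.get_state()['time'],robot.get_state()['ee_pos'])
np.savez('w1.npz',*cam('wrist'))
```

```text
green rect ((652.8598022460938, 93.074951171875), (81.0302963256836, 107.6392593383789), 9.603863716125488)
farpiv [ 0.6062 -0.0692  0.055 ]
nearpiv [ 0.4636 -0.0871  0.055 ]
farpost [ 0.5634 -0.0361  0.072 ]
nearpost [ 0.4798 -0.0319  0.072 ]
pinL [0.5871 0.1366 0.022 ]
pinR [0.7015 0.1567 0.022 ]
gripL [0.6214 0.1418 0.06  ]
gripR [0.668  0.1481 0.06  ]
nosL [0.6221 0.0325 0.004 ]
nosR [0.7023 0.0459 0.004 ]
0.9833 [ 0.50044262 -0.0494162   0.35853719]
```

View pics/w1.png

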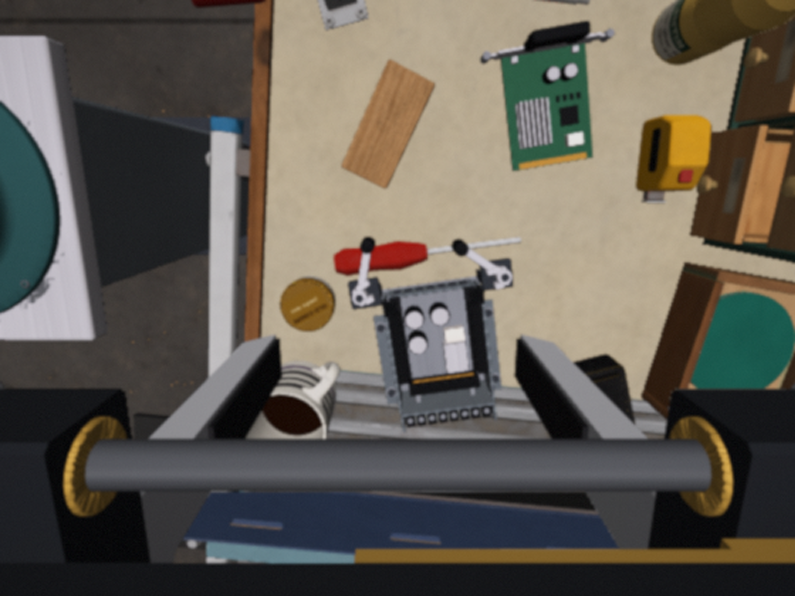

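The whole chassis is now visible, with pivots at about (362,296) and (499,272) and posts at (368,245) and (460,247). I'll zoom in on it.

Run:
```python
import cv2
im=cv2.imread('pics/raw_w1.png')[160:305,235:375]
cv2.imwrite('pics/c1.png',cv2.resize(im,None,fx=4,fy=4,interpolation=cv2.INTER_CUBIC))
```

```text
(no output)
```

View pics/c1.png

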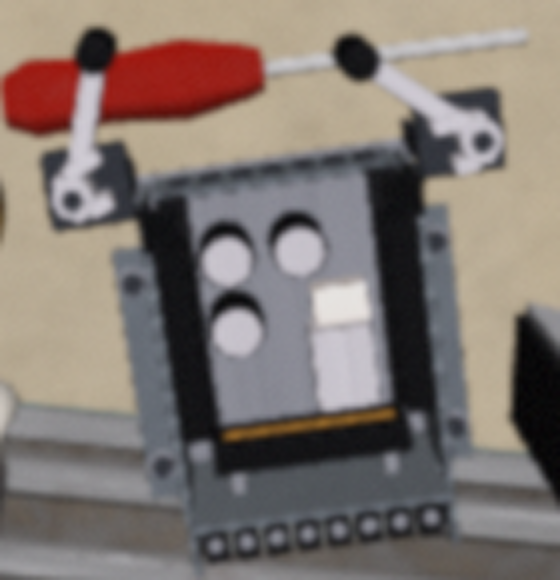

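Run:
```python
from h import *
d=np.load('w1.npz'); c=(d['arr_0'],d['arr_1'],d['arr_2'])
f=lambda u,v,z:px2w(c,((u+.5)/4-.5+235,(v+.5)/4-.5+160),z)
N,F=f(72,200,.056),f(482,143,.056); print('piv',N,F,np.linalg.norm(F-N))
y=(F-N)[:2]/np.linalg.norm((F-N)[:2]); x=np.array([y[1],-y[0]])
O=(N+F)[:2]/2+.075*x; print('yaw',np.degrees(np.arctan2(y[1],y[0])),'O',O)
for n,p in [('strip',((222,437,.045),(395,413,.045))),('guide in front',((187,195,.053),(366,170,.053))),('guide in rear',((217,440,.053),(397,412,.053))),('holes f',((132,284,.003),(436,240,.003))),('holes r',((163,466,.003),(457,426,.003))),('posts',((97,47,.072),(357,55,.072)))]:
    q=[f(*t)[:2]-O for t in p]; print(n,[(round(1e3*(a@x),1),round(1e3*(a@y),1)) for a in q])
im=cv2.imread('pics/raw_w1.png'); s=1.42
for n,p,z in[('pinL',(487,57),.022),('pinR',(608,34),.022),('gripL',(530,39),.06),('gripR',(588,29),.06),('nosL',(514,170),.004),('nosR',(592,157),.004),('bottle base',(672,55),0)]:
    print(n,px2w(c,np.array(p)/s,z).round(4))
```

```text
piv [ 0.46150468 -0.09259577  0.056     ] [ 0.60589202 -0.07165832  0.056     ] 0.14589749478224026
yaw 8.250886756141513 O [ 0.54446145 -0.15635073]
strip [(np.float64(27.2), np.float64(-32.8)), (np.float64(26.7), np.float64(33.3))]
guide in front [(np.float64(-70.3), np.float64(-32.4)), (np.float64(-70.4), np.float64(31.9))]
guide in rear [(np.float64(24.5), np.float64(-34.5)), (np.float64(22.9), np.float64(33.2))]
holes f [(np.float64(-25.0), np.float64(-61.0)), (np.float64(-26.0), np.float64(61.7))]
holes r [(np.float64(55.2), np.float64(-60.2)), (np.float64(54.6), np.float64(62.5))]
posts [(np.float64(-129.4), np.float64(-54.3)), (np.float64(-114.5), np.float64(31.2))]
pinL [0.5853 0.136  0.022 ]
pinR [0.6986 0.1561 0.022 ]
gripL [0.6158 0.1417 0.06  ]
gripR [0.6657 0.1496 0.06  ]
nosL [0.6216 0.0322 0.004 ]
nosR [0.7016 0.0453 0.004 ]
bottle base [0.7731 0.1432 0.    ]
```

Scale and symmetry check out: 145.9 mm between pivots against 146. Near lever is at about 0.44 rad, far at about 0.92 rad. I'll open both now.

```bash
cat >> h.py <<'E'
YAW=np.radians(8.15); O=np.array([.54446,-.15635])
cy=np.array([np.cos(YAW),np.sin(YAW)]); cx=np.array([cy[1],-cy[0]])
def C(x,y,z): return np.r_[O+x*cx+y*cy,z]
def Rd(a):   # tool down, tool y axis at world angle a
    return np.array([[-np.sin(a),np.cos(a),0],[np.cos(a),np.sin(a),0],[0,0,-1.]])@np.eye(3)
def post(s,th): # s=+1 far,-1 near; chassis xy
    a=th-np.arctan2(6,54); r=.0543
    return np.array([-.075-r*np.cos(a), s*(.073-r*np.sin(a))])
def L(p,v=.15,R=None,t=None): return robot.move_linear(np.asarray(p),v,R,t)
E
python3 - <<'E'
from h import *
R=Rd(YAW); print(np.linalg.det(R),np.allclose(Rd(0),[[0,1,0],[1,0,0],[0,0,-1]]))
robot.gripper_to(0)
z=.079
for s,t0 in((-1,.44),(1,.92)):
    off=np.array([0,-s*.0195])
    p=post(s,t0)+off+[0,-s*.006]
    if s<0: robot.move_ptp(C(*p,.12),R); 
    L(C(*p,z),.12)
    for th in np.linspace(t0,-.02,5): L(C(*(post(s,th)+off),z),.12)
    st=robot.get_state(); print(s,st['time'],st['force'].round(1))
    p=post(s,0)+off+[0,-s*.006]; L(C(*p,z),.1)
L(C(*p,.12)); 
robot.gripper_to(.07)
robot.move_ptp([.60,.06,.33],Rd(0))
np.savez('w2.npz',*cam('wrist')); save('wrist','w2.png',s=1.42); print(robot.get_state()['time'])
E
```

```text
1.0 True
-1 5.0917 [ 2.7  1.1 -0.3]
1 7.3083 [-5.3 -1.1 -0.5]
10.0833
```

View pics/w2.png

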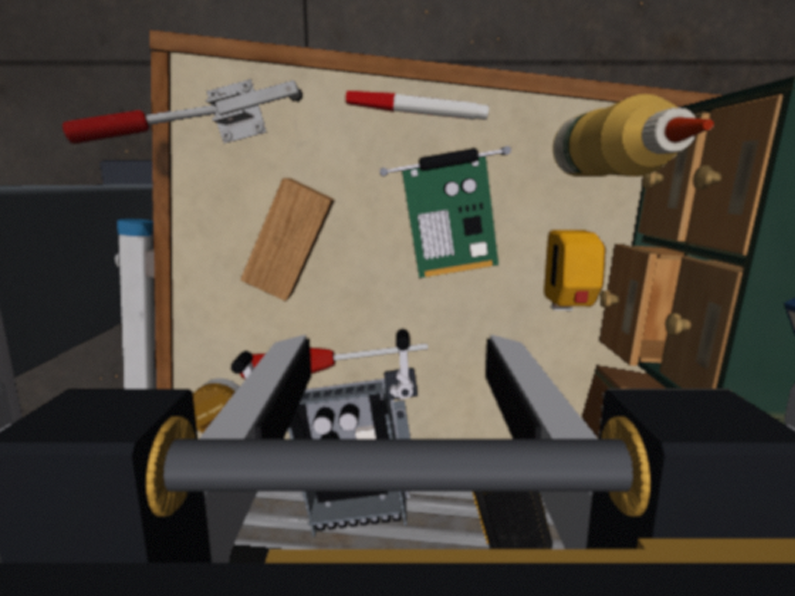

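The levers look open, with posts at (403,339) and (243,362), and the card has not moved. I'll check the angles numerically and, if they pass, grasp the card.

Run:
```python
from h import *
d=np.load('w2.npz'); c=(d['arr_0'],d['arr_1'],d['arr_2']); s=1.42
for n,p in(('far',(403,336)),('near',(242,360))):
    q=px2w(c,np.array(p)/s,.072)[:2]-O; a=np.array([q@cx,q@cy]); print(n,a.round(4),'open at',post(1 if n=='far' else -1,0))
    bad=np.abs(np.abs(a)-np.abs(post(1,0))).max()>.007
    assert not bad
P={n:px2w(c,np.array(p)/s,z)[:2] for n,p,z in[('pinL',(384,172),.022),('pinR',(506,150),.022),('nosL',(419,277),.004),('nosR',(497,265),.004)]}
pm=(P['pinL']+P['pinR'])/2; nm=(P['nosL']+P['nosR'])/2; print(P,pm,nm)
a=np.radians(9.7); u=np.array([np.sin(a),-np.cos(a)]); v=np.array([np.cos(a),np.sin(a)])
G=(nm-.1115*u+np.array([.6431,.1489])+np.array([.6619,.039])*0)/2
print('grip est',nm-.1115*u,pm)
G=np.array([.6432,.148])
al=a-np.pi/2  # tool y along card x
for b in(al,al+np.pi):
    q=robot.ik([*G,.05],Rd(b)); print(b,q)
robot.gripper_to(.06)
R=Rd(al)
robot.move_ptp([*G,.11],R); L([*G,.05],.12)
robot.gripper_to(0); st=robot.get_state(); print(st['opening'],st['grasp_force'],st['ee_pos'],st['time'],st['qpos'])
z0=st['ee_pos'][2]
L([*st['ee_pos'][:2],z0+.07],.12)
# pre-insert: card origin chassis x=-.205
g=C(-.205-.0565,0,z0+.065); robot.move_linear(g,.15,Rd(YAW-np.pi/2))
L(g-[0,0,.025],.1)
np.savez('w3.npz',*cam('wrist')); np.save('z0.npy',z0)
save('wrist','w3.png',s=1.42); save('scene','s3.png'); save('side','d3.png'); st=robot.get_state(); print(st['time'],st['ee_pos'],g,st['opening'],st['force'])
```

```text
far [-0.1375  0.0804] open at [-0.12896789  0.07899643]Traceback (most recent call last):
  File "<stdin>", line 6, in <module>
AssertionError
```

The discrepancy came from picking the lower end of the post. The lateral value, which gives the angle, is right.

Run:
```python
from h import *
d=np.load('w2.npz'); c=(d['arr_0'],d['arr_1'],d['arr_2']); s=1.42
for n,p in(('far',(403,343)),('near',(244,366))):
    q=px2w(c,np.array(p)/s,.072)[:2]-O; a=np.array([q@cx,q@cy]); print(n,a.round(4))
    assert abs(a[1])>.0735
P={n:px2w(c,np.array(p)/s,z)[:2] for n,p,z in[('pinL',(384,172),.022),('pinR',(506,150),.022),('nosL',(419,277),.004),('nosR',(497,265),.004)]}
pm=(P['pinL']+P['pinR'])/2; nm=(P['nosL']+P['nosR'])/2
a=np.radians(9.7); u=np.array([np.sin(a),-np.cos(a)])
print('grip est',nm-.1115*u,pm)
G=np.array([.6432,.148])
al=a-np.pi/2
R=Rd(al); robot.gripper_to(.06)
robot.move_ptp([*G,.11],R); L([*G,.05],.12)
robot.gripper_to(0); st=robot.get_state(); print(st['opening'],st['grasp_force'],st['ee_pos'],st['time'],st['qpos'])
z0=st['ee_pos'][2]; np.save('z0.npy',z0)
L([*st['ee_pos'][:2],z0+.07],.12)
g=C(-.205-.0565,0,z0+.065); robot.move_linear(g,.15,Rd(YAW-np.pi/2))
L(g-[0,0,.025],.1)
np.savez('w3.npz',*cam('wrist'))
save('wrist','w3.png',s=1.42); save('scene','s3.png'); save('side','d3.png'); st=robot.get_state(); print(st['time'],st['ee_pos'],g,st['opening'],st['force'])
```

```text
far [-0.1308  0.0794]
near [-0.1292 -0.0707]Traceback (most recent call last):
  File "<stdin>", line 5, in <module>
AssertionError
```

Near post reads about 0.15 rad, so it is not surely open. I'll push it again up to a force threshold.

Run:
```python
from h import *
R=Rd(YAW); robot.gripper_to(0); z=.079
for s in(-1,1):
    off=np.array([0,-s*.0195]); p=post(s,.2)+off+[0,-s*.006]
    if s<0: robot.move_ptp(C(*p,.12),R)
    else: L(C(*p,z),.2)
    L(C(*p,z),.12)
    r=L(C(*(post(s,0)+off+[0,s*.012]),z),.06,None,7)
    st=robot.get_state(); q=st['ee_pos'][:2]-O; print(r,q@cx,q@cy,'nominal',post(s,0)+off,st['force'].round(1),st['time'])
q=post(1,.2)+off
L(C(*q,z),.15); L(C(*q,.12),.2)
```

```text
True -0.12889463190527412 -0.061160567399370314 nominal [-0.12896789 -0.05949643] [6.2 0.4 2.9] 13.0917
True -0.12909323564678007 0.05925635347712896 nominal [-0.12896789  0.05949643] [-5.8 -0.7 -2.8] 14.3917
```

Both levers stop at their expected hard stops. Now the card.

Run:
```python
from h import *
d=np.load('w2.npz'); c=(d['arr_0'],d['arr_1'],d['arr_2']); s=1.42
P={n:px2w(c,np.array(p)/s,z)[:2] for n,p,z in[('pinL',(384,172),.022),('pinR',(506,150),.022),('nosL',(419,277),.004),('nosR',(497,265),.004)]}
pm=(P['pinL']+P['pinR'])/2; nm=(P['nosL']+P['nosR'])/2
a=np.radians(9.7); u=np.array([np.sin(a),-np.cos(a)])
print('grip est',nm-.1115*u,pm)
G=np.array([.6432,.148])
al=a-np.pi/2
R=Rd(al)
robot.move_ptp([*G,.13],R); robot.gripper_to(.06); L([*G,.05],.15)
robot.gripper_to(0); st=robot.get_state(); print(st['opening'],st['grasp_force'],st['ee_pos'],st['time'],st['qpos'])
z0=st['ee_pos'][2]; np.save('z0.npy',z0)
L([*st['ee_pos'][:2],z0+.07],.12)
g=C(-.205-.0565,0,z0+.065); robot.move_linear(g,.15,Rd(YAW-np.pi/2))
L(g-[0,0,.025],.1)
np.savez('w3.npz',*cam('wrist'))
save('wrist','w3.png',s=1.42); save('scene','s3.png'); save('side','d3.png'); st=robot.get_state(); print(st['time'],st['ee_pos'],g,st['opening'],st['force'])
```

```text
grip est [0.64287833 0.14894563] [0.64366951 0.14763168]
0.012087835170895444 30.00013679265976 [0.64328428 0.14777369 0.05009503] 19.0167 [-0.48839489  0.69369601  0.30641616  1.64746111 -0.26149932  0.84089621
 -1.47489682]
21.4083 [0.50775874 0.10254762 0.09055195] [0.50738842 0.10250893 0.11509503] 0.01219309902170914 [-0.1524188  -0.00225133 -2.06090467]
```

View pics/w3.png

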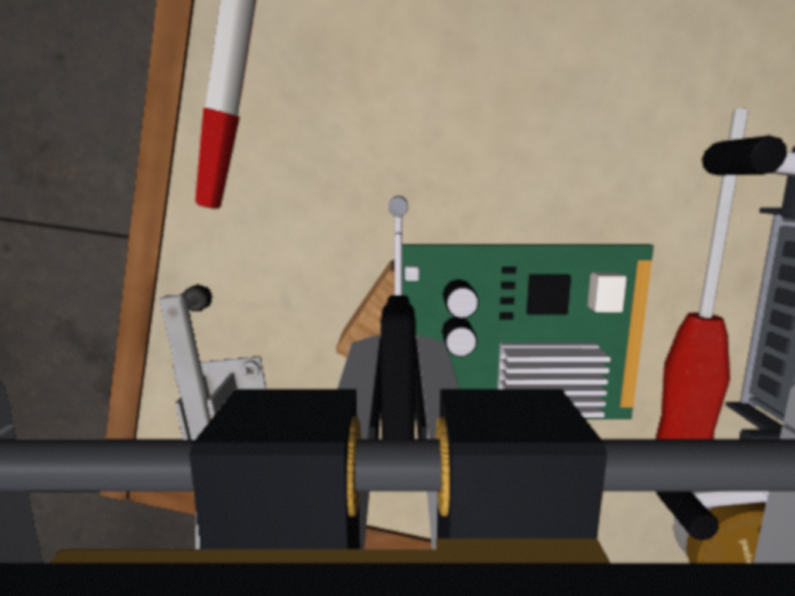

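The card is held. Its far edge runs from (402,244) to (652,244), with the near nose corner at (632,418) and the far pin at (398,206). I'll work out where it sits in the chassis frame.

Run:
```python
from h import *
d=np.load('w3.npz'); c=(d['arr_0'],d['arr_1'],d['arr_2']); s=1.42
for n,p,z in[('far tr',(410,244),.0445),('far nose',(652,244),.0445),('near nose',(632,418),.0445),('far pin',(398,206),.0625)]:
    q=px2w(c,(np.array(p)+.5)/s-.5,z)[:2]-O; print(n,q@cx,q@cy)
```

```text
far tr -0.2578380794177873 0.04284378342437559
far nose -0.15376103493000337 0.042925795013102515
near nose -0.1526105671292994 -0.03928035448994991
far pin -0.2630282186716759 0.05983547087208409
```

```bash
cat >> h.py <<'E'
DY=-.001; z0=float(np.load('z0.npy')) if __import__('os').path.exists('z0.npy') else .05
E
python3 - <<'E'
from h import *
z=z0+.0395
def go(x,v,t=None):
    r=L(C(x-.0565,DY,z),v,None,t); st=robot.get_state(); q=st['ee_pos'][:2]-O
    f=st['force']; print(x,r,'x',round(q@cx+.0565,4),'y',round(q@cy,4),'z',round(st['ee_pos'][2]-z0,4),'F',(f[:2]@cx).round(1),(f[:2]@cy).round(1),f[2].round(1),st['opening'].round(4),st['time']); return r
go(-.125,.12)
for x in(-.105,-.09,-.07,-.05,-.032):
    if go(x,.07,12): break
else: robot.pause(.25)
save('side','d4.png',(250,130,400,260),4); save('scene','s4.png',s=1.42)
E
```

```text
Traceback (most recent call last):
AttributeError: 'float' object has no attribute 'round'
```

```bash
cat >> h.py <<'E'
def go(x,v,t=None,z=z0+.0395):
    r=L(C(x-.0565,DY,z),v,None,t); st=robot.get_state(); q=st['ee_pos'][:2]-O
    f=st['force']; print(x,r,'x %.4f y %.4f z %.4f F %.1f %.1f %.1f op %.4f t %.2f'%(q@cx+.0565,q@cy,st['ee_pos'][2]-z0,f[:2]@cx,f[:2]@cy,f[2],st['opening'],st['time'])); return r
E
python3 - <<'E'
from h import *
for x in(-.105,-.09,-.07,-.05,-.032):
    if go(x,.07,12): break
else: robot.pause(.25)
save('side','d4.png',(250,130,400,260),4); save('scene','s4.png',s=1.42)
E
```

```text
-0.105 False x -0.1046 y -0.0011 z 0.0395 F 0.8 0.3 -2.3 op 0.0118 t 22.66
-0.09 False x -0.0895 y -0.0010 z 0.0395 F -0.3 -0.6 -1.8 op 0.0121 t 23.02
-0.07 False x -0.0695 y -0.0010 z 0.0395 F 0.1 0.7 -2.0 op 0.0118 t 23.46
-0.05 False x -0.0496 y -0.0011 z 0.0395 F -0.4 -0.4 -2.1 op 0.0121 t 23.89
-0.032 False x -0.0315 y -0.0011 z 0.0395 F 0.4 0.8 -3.0 op 0.0120 t 24.30
```

View pics/d4.png

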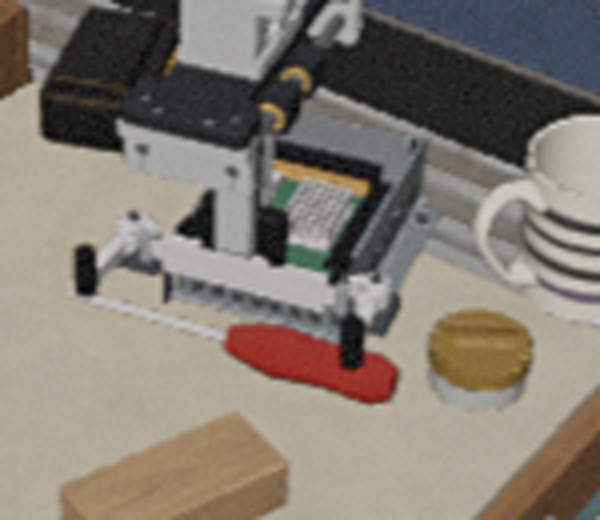

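The card is in both guides and running freely. I'll push it onto the contacts, release it, and look at the levers.

```bash
cat >> h.py <<'E'
def close(s,ths,v=.12,z=.079,aN=.65,extra=0,lift=True):
    n=np.array([np.sin(aN),-s*np.cos(aN)]); w=n[0]*cx+n[1]*cy; b=np.arctan2(w[1],w[0])
    cand=[]
    q0=robot.get_state()['qpos']; p0=post(s,ths[0])-n*.0255
    for bb in(b,b+np.pi):
        q=robot.ik(C(*p0,z+.065),Rd(bb))
        if q is not None: cand.append((np.abs(np.array(q)-q0).max(),bb))
    R=Rd(min(cand)[1]); robot.move_ptp(C(*p0,z+.065),R); L(C(*p0,z),.2)
    for th in ths: 
        r=L(C(*(post(s,th)-n*(.0195-(extra if th==ths[-1] else 0))),z),v,None,25)
        st=robot.get_state(); q=st['ee_pos'][:2]-O; f=st['force']
        print(s,round(th,2),r,'pos %.4f %.4f'%(q@cx,q@cy),'F %.1f %.1f %.1f t %.2f'%(f[:2]@cx,f[:2]@cy,f[2],st['time']))
        if r: break
    L(C(*(np.array([q@cx,q@cy])-n*.008),z),.15)
    if lift: L(C(*(np.array([q@cx,q@cy])-n*.008),z+.065),.2)
E
python3 - <<'E'
from h import *
for x in(-.026,-.02):
    if go(x,.05,20): break
robot.gripper_to(.045)
p=robot.get_state()['ee_pos']; L(p+[0,0,.06],.2)
robot.gripper_to(0)
close(-1,[.05,.25,.45,.65])
close(1,[.05,.25,.45,.65])
save('side','d5.png',(250,130,400,260),4)
E
```

```text
-0.026 False x -0.0255 y -0.0011 z 0.0395 F 0.7 -0.2 -3.0 op 0.0118 t 24.92
-0.02 True x -0.0229 y -0.0013 z 0.0390 F -4.8 -0.4 0.6 op 0.0116 t 25.12
-1 0.05 False pos -0.1406 -0.0908 F 0.5 -0.2 -0.2 t 28.53
-1 0.25 False pos -0.1406 -0.0806 F -0.4 0.2 0.0 t 28.78
-1 0.45 False pos -0.1379 -0.0706 F 0.2 -0.6 -0.4 t 29.03
-1 0.65 False pos -0.1333 -0.0609 F -0.0 0.3 0.2 t 29.28
1 0.05 False pos -0.1405 0.0921 F 0.1 -0.1 -0.0 t 31.87
1 0.25 False pos -0.1405 0.0810 F -0.1 -0.6 0.4 t 32.12
1 0.45 False pos -0.1378 0.0706 F -0.2 0.2 0.3 t 32.37
1 0.65 False pos -0.1331 0.0608 F 0.2 0.8 0.1 t 32.62
```

View pics/d5.png

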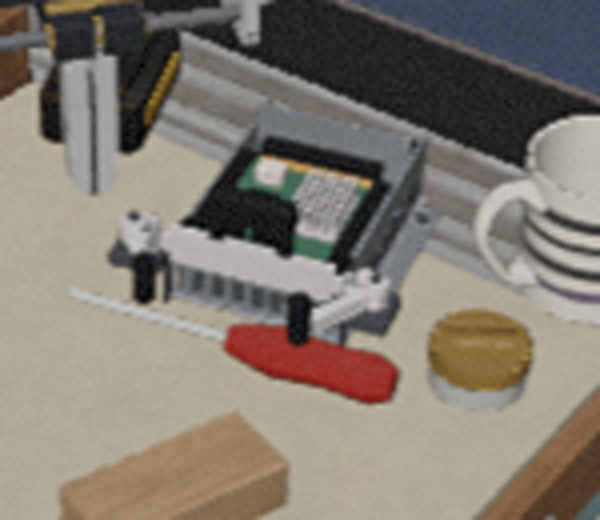

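Both levers have swung to about 0.65 rad and the card is well seated between the forks. Now the full closing.

Run:
```python
from h import *
for s in(1,-1):
    close(s,[.55,.8,1.0,1.187,1.2],aN=.85,extra=.006)
L(robot.get_state()['ee_pos']+[0,0,.05],.2)
robot.move_ptp([.50,-.05,.36],Rd(0))
np.savez('w6.npz',*cam('wrist'))
save('wrist','w6.png',(235,150,375,300),4); print(robot.get_state()['time'])
```

```text
1 0.55 False pos -0.1382 0.0631 F 0.1 0.4 -0.6 t 34.41
1 0.8 False pos -0.1312 0.0514 F -0.4 0.4 0.1 t 34.67
1 1.0 False pos -0.1236 0.0438 F 0.6 0.9 -0.4 t 34.92
1 1.19 False pos -0.1152 0.0381 F 0.2 -0.1 0.8 t 35.17
1 1.2 False pos -0.1128 0.0359 F -12.4 11.2 -5.4 t 35.42
-1 0.55 False pos -0.1383 -0.0619 F -0.7 -0.5 0.1 t 38.13
-1 0.8 False pos -0.1314 -0.0510 F -0.0 -0.0 -0.9 t 38.40
-1 1.0 False pos -0.1238 -0.0439 F 0.3 0.3 -0.4 t 38.65
-1 1.19 False pos -0.1153 -0.0382 F -0.1 0.2 0.2 t 38.90
-1 1.2 False pos -0.1130 -0.0361 F -17.0 -14.1 10.9 t 39.15
42.425
```

View pics/w6.png

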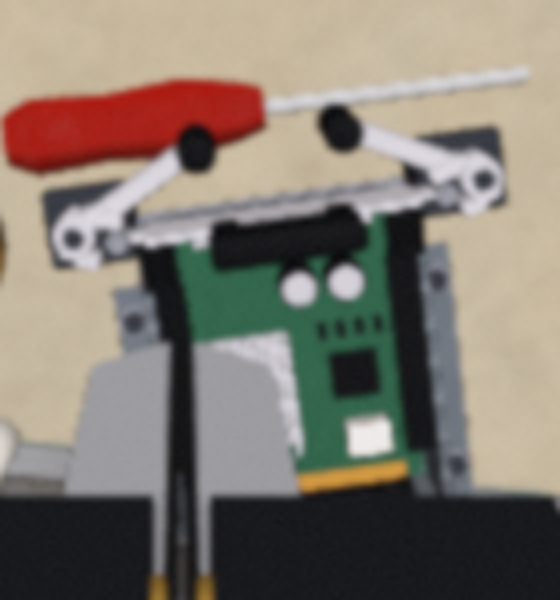

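Both levers are folded in, with posts at (197,146) and (341,127), and the card is seated with its pins in the forks. I'll check the angles numerically.

Run:
```python
from h import *
d=np.load('w6.npz'); c=(d['arr_0'],d['arr_1'],d['arr_2'])
for n,u,v,z in(('near post',197,144,.072),('far post',341,125,.072),('near piv',73,238,.056),('far piv',484,180,.056),('near pin',117,241,.06),('far pin',446,194,.06),('gripL',222,225,.098),('gripR',360,208,.098)):
    q=px2w(c,((u+.5)/4-.5+235,(v+.5)/4-.5+150),z)[:2]-O; print(n,(1e3*q@cx).round(1),(1e3*q@cy).round(1))
print('want',post(1,1.187))
```

```text
near post -104.8 -24.4
far post -104.4 24.4
near piv -74.7 -72.9
far piv -75.2 73.6
near pin -72.4 -57.3
far pin -73.0 59.2
gripL -82.0 -19.7
gripR -81.3 25.0
want [-0.1007681   0.02520361]
```

```bash
python3 -c "
from rig import robot
print(robot.sign_off())"
```

```text
the job is handed in; nothing more can be done
None
```

The job is handed in at about 42 s of the 67 s limit: the card measures home in both guides and both levers were pushed to their closed stops. The sign-off gave no verdict, and I saw no bystander out of place in the views taken.

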